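# Ready the breakfast carousel for carrying

## Task

The breakfast turntable is about to be carried off by its handle: first lift the shaker that has tipped over off the freely spinning turntable and lay it flat in the wooden tray, without dropping it, and let go of it. Then press in the button on the side of the turntable's telescoping handle, pull the handle straight up past its first stop to its second stop, and finish while still gripping the handle and holding it fully extended. Everything else on the turntable must stay standing on it; it may turn with it.

Things in the scene. Friction and masses are not known exactly. Their poses are not given: they have to be found in the camera images.
- carousel: Fixed base of the turntable, a grey disc 200 mm across and 18 mm high, with a steel post 24 mm across on its axis, up to 125 mm above the table, from which the telescoping handle comes. Origin: on the axis at table height. The frame does not turn with the platter: x is along the grip's long side, +y is the side its button is on.
- platter_mid (a point): Centre of the top of the round wooden platter, 340 mm across, 30 mm above the table, that spins freely about the post.
- grip (a point): Centre of the handle's black grip, a block 56 mm (x) by 30 mm (y) by 34 mm high on a 16 mm stem, 148 mm above the table when pushed in, with clear air round it. Axes as the carousel's. The steel button is mid-height on the +y side: pinching the grip across y, one finger on the button and one on the plain -y side, presses it.
- button_face (a point): Centre of the button's outer face, a flat steel key 24 mm wide by 22 mm high standing 8 mm proud of the grip (23 mm from the axis) when not pressed, at the height of the grip's centre; same axes as the carousel.
- button (a joint): Button travel in m: 0 out, 0.006 fully in (toward -y), then still 2 mm proud. Sprung: 3 N to start, 8 N fully in. Below about 0.0035 the handle is locked down, save 2 mm of play; past 0.0045 it is free. Keep it squeezed (about 30 N of grip is good) while pulling.
- handle (a joint): How far the handle is drawn up, m: 0 pushed in; about 0.06 first stop (a sprung click notch, felt from 0.045 to 0.075, about 10 N more to pull past); 0.12 second stop (hard end of travel). It weighs 0.3 kg, drags about 1 N, and if let go slides back down to rest just above the first stop (let go below that: about 0.018).
- shaker: The tipped-over shaker: white ceramic square bar with a steel cap, 80 mm long (x, cap at +x), 36 by 36 mm across, lying on the platter with its long axis roughly toward the post (within 40 degrees), its middle about 100 to 120 mm from the axis. Origin: middle of the face it lies on; z up at the start. 0.08 to 0.17 kg.
- shaker_mid (a point): Centre of the tipped-over shaker, 18 mm above the face it lies on; same axes as the shaker.
- tray: Fixed dark wooden tray on the table, 200 (x) by 150 (y) mm outside, walls 6 mm thick and 22 mm high, floor 6 mm thick; origin under its centre at table height.
- twin: Bystander: the matching shaker standing upright on the platter, 36 by 36 mm, 80 mm high, origin at its foot, z up.
- jam: Bystander: glass jar with steel cap on the platter, 58 mm across, 55 mm high, origin at its foot, z up.
- sugar: Bystander: white lidded sugar pot on the platter, 66 mm across, 58 mm high, origin at its foot, z up.

How it is judged (in metres and radians):
On the way, in this order (a step that is already met when the one before it is completed fails the run):
1. the tipped shaker is held clear above the turntable (height (world z) of shaker_mid above 0.075 m and contact force between the fingers and shaker above 0.5 N and value of joint handle below 0.01 m), for 0.1 s.
2. the shaker lies flat in the tray, let go, the handle not yet drawn (x of shaker_mid in the frame of tray between -0.085 and 0.085 m and y of shaker_mid in the frame of tray between -0.062 and 0.062 m and z of shaker_mid in the frame of tray below 0.031 m and angle between shaker's own x axis and vertical between 1.35 and 1.79 rad and linear speed of shaker below 0.03 m/s and contact force between the fingers and shaker below 0.05 N and value of joint handle below 0.01 m), for 0.2 s.
3. the handle's button is pressed in while the handle is still down (value of joint button above 0.0042 m and value of joint handle below 0.02 m), for 0.05 s.
At the end, for the whole second after the job is handed in: The handle is drawn up to within 8 mm of its second stop and still, with the fingers gripping it; the tipped shaker lies flat in the tray, released; the other shaker, the jar and the sugar pot stand upright on the turntable (x of shaker_mid in the frame of tray between -0.085 and 0.085 m and y of shaker_mid in the frame of tray between -0.062 and 0.062 m and z of shaker_mid in the frame of tray below 0.031 m and angle between shaker's own x axis and vertical between 1.35 and 1.79 rad and linear speed of shaker below 0.03 m/s and contact force between the fingers and shaker below 0.05 N and value of joint handle above 0.112 m and velocity of joint handle between -0.02 and 0.02 m/s and contact force between the fingers and handle above 2 N and angle between each of twin, jam, sugar's own z axis and vertical below 0.35 rad and horizontal distance between each of twin, jam, sugar and carousel below 0.17 m and height (world z) of each of twin, jam, sugar above 0.02 m); the arm keeps its last pose, push and grip.
It fails at once if something else on the turntable is knocked over or off (not (angle between each of twin, jam, sugar's own z axis and vertical below 0.35 rad and horizontal distance between each of twin, jam, sugar and carousel below 0.17 m and height (world z) of each of twin, jam, sugar above 0.02 m)).
It fails at once if the shaker is dropped (falls free faster than 0.7 m/s) (contact force between the fingers and shaker below 0.05 N and linear speed of shaker above 0.7 m/s).
It also fails if it takes over 64 s, if anything falls off the work surface, if the arm or the gripper's body presses on something with over 40 N, if the wrist force passes 120 N, or if a joint passes its speed limit or range.

## Robot

A 6-joint arm with a two-finger parallel gripper is mounted at the origin on the work surface. World frame = base frame: x ahead of the robot, y to its left, z up, the work surface at z = 0. Lengths are in mm, angles in rad, forces in N, time in s.
With the tool pointing down it reaches from about 350 to 975 mm from the base axis. Payload 7.1 kg.
Tool frame: the origin (TCP) lies midway between the tips of the shut fingers; the grasp point (between the pads) lies 19 mm behind it; z points along the fingers, y is the line along which they close (so a half turn about z gives the same grasp; the last joint's range is limited). The gripper opens to 88 mm and grips with 3 to 60 N. Pads are 20 mm wide; open, the fingers measure 115 mm over their backs; the gripper's body (75 mm by 178 mm) begins 61 mm behind the grasp point.
Start: joints at [1.253, 0.423, 1.63, -0, 1.089, -0.019], TCP at [183.952, 597.299, 222.675] pointing down, gripper open.
Joint ranges: [-3, 3], [-0.9, 2.11], [0.09, 2.58], [-1.31, 4.45], [0.11, 2.69], [-2.54, 2.54]. Speed limits (rad/s): [2.39, 2.39, 3.01, 3.14, 3.14, 3.14].

## Interface

Orientations are given as a rotation vector (axis times angle).
In Python, from workcell import ctrl gives the robot as it stands.
- The arm moves only by the shell command python3 -m inch 'ROWS' [OPENING]. ROWS is JSON, a list of rows, each an object with "xyz": the shift along the tool's x, y, z in mm, a list of three; "rot": the turn, a rotation vector about the tool's x, y, z in rad, a list of three. In form: [{"xyz": [dx, dy, dz], "rot": [ax, ay, az]}, ...]. A call has 1 to 12 rows; each row is the pose to reach, as a shift and turn from the pose commanded when the call began, along the tool's axes at that moment; what a row does not reach only later rows make up. A row lasts 1/12 s, in which the tool goes at most 41.7 mm and 7.16 degrees, less where a joint would pass 70% of its speed; a pose out of reach is approached as far as the arm can. A call with a gripper value outside its range is refused whole. OPENING is the closure in counts, from 0 (fully open) to 255 (shut), set as the call begins (- or left out, the last holds). The fingers move at their own pace and stop on an object; the grip force is fixed at half the most. Time passes only in rows, so rows that repeat a pose let the fingers close. It gives the time, the measured TCP pose, the force, the opening and the grip force at its end, in the units of the state.
- ctrl.get_obs(): the state, without advancing time (a new reading comes with each control period).
- ctrl.get_image(name): name is "scene" or "top" or "wrist"; returns the picture (400x640x3 uint8, red, green, blue); there is no depth.
- ctrl.camera_model(name): a dict with "fx", "fy", "cx", "cy" (pixels), "position" and "attitude" of the camera in the world. Camera axes: x right, y up, looking along -z (the intrinsics and any distortion apply to the point x, -y, -z); pixel columns grow to the right and rows downward; lengths in mm; the calibration is good to about 2 mm. A picture is of the moment at which its call begins: read the wrist's pose just before it. camera_model takes no time and is no camera call; for the wrist camera it gives the pose at the moment of the call.
- ctrl.close_job(): hands the job in; it is judged then, once.
The state is a dict: "t": time; "qpos": joint angles; "qvel": joint speeds; "joint_torque": joint torques, N m; "ee_pos": TCP position; "orientation": TCP orientation; "ft_force": force on the tool from outside, world axes, zero at the start; "moment": the same for the moment, N m; "width": finger opening in mm; "grasp_force": force on a finger pad.
Only numpy, scipy, OpenCV 4.12 (cv2) and the standard library are available. Lean on these libraries where they do the work, as an engineer would, in place of code of your own. Each camera call takes 0.05 s, during which the arm holds its last target. There are 200 camera calls.

## Working session

There is one attempt and no reset: what is moved stays moved. The work goes in short steps, Python scripts to look and compute and a shell command to move; the robot and the scene stay as the last step left them, time stands still between calls to the robot, and variables do not carry over. Pictures are saved under pics/ and viewed, at most 10 in all, crops included, and the job is handed in when it is done.

```bash
mkdir -p pics; ls; python3 - <<'E'
from workcell import ctrl
import cv2
print(ctrl.get_obs())
for n in ("scene","top"):
    print(n,ctrl.camera_model(n)); cv2.imwrite(f"pics/{n}0.png",ctrl.get_image(n)[:,:,::-1])
E
```

```text
pics
{'t': 0.0, 'qpos': array([ 1.25300691e+00,  4.23840342e-01,  1.63071024e+00,  3.79565336e-05,
        1.08861642e+00, -1.89976987e-02]), 'qvel': array([ 0.00047378, -0.00078073,  0.00041601, -0.00064667, -0.00063937,
        0.00045974]), 'joint_torque': array([-1.55672231e-03, -5.44638383e+01, -2.73658866e+01,  6.42588688e-02,
        2.26851652e-02, -1.08849135e-04]), 'ee_pos': array([183.76241775, 596.7712087 , 221.89406911]), 'orientation': array([-4.67580034e-01, -3.10630027e+00,  2.42893257e-03]), 'ft_force': array([0.3533882 , 0.06352981, 0.75187074]), 'moment': array([ 0.0015798 , -0.03164164,  0.01346928]), 'grasp_force': 0.0, 'width': 87.94586301170585}
scene {'fx': 517.228912584231, 'fy': 517.228912584231, 'cx': 320.4582114405676, 'cy': 201.82016978840514, 'position': array([1090.78043528, -352.39748708, 1009.19442113]), 'attitude': array([0.51761692, 0.30651314, 1.02470306])}
top {'fx': 470.3930930306046, 'fy': 470.3930930306046, 'cx': 311.6626792104365, 'cy': 209.89058478684652, 'position': array([ 439.5910402 ,  -69.45368879, 1015.44995543]), 'attitude': array([ 0.13018667, -0.0806752 , -1.59050867])}
```

View pics/top0.png

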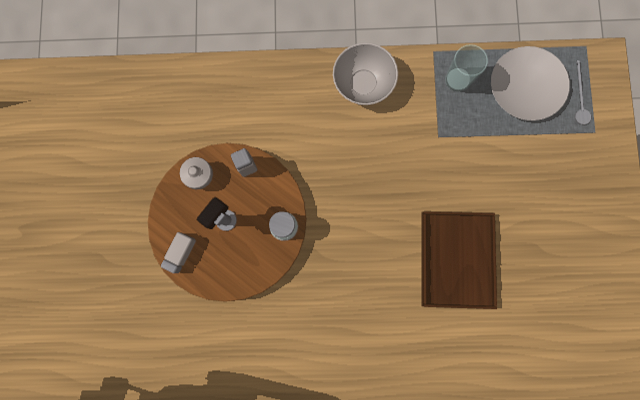

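View pics/scene0.png

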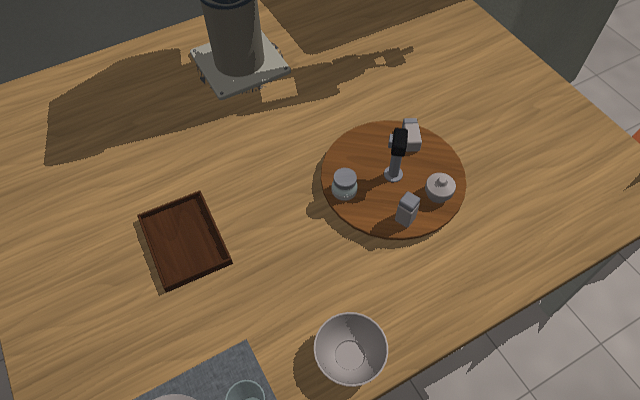

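The top view shows the tipped shaker at (179,253) with its cap outward at about (173,266). The grip is at (212,212) with its button toward (226,221), the sugar pot at (195,172), the twin at (243,162), the jam at (283,225), and the tray centred on (460,260). The scene view agrees. Next I'll measure with rays.

```bash
cat > h.py <<'E'
import numpy as np, cv2
from scipy.spatial.transform import Rotation as R
from workcell import ctrl
def ray(m,uv):
    d=np.array([(uv[0]-m["cx"])/m["fx"],-(uv[1]-m["cy"])/m["fy"],-1.])
    return m["position"],R.from_rotvec(m["attitude"]).apply(d)
def onz(m,uv,z):
    p,d=ray(m,uv); return p+d*(z-p[2])/d[2]
def two(m1,a,m2,b):
    p,d=ray(m1,a);q,e=ray(m2,b)
    s=np.linalg.lstsq(np.c_[d,-e],q-p,rcond=None)[0]
    x,y=p+s[0]*d,q+s[1]*e
    return (x+y)/2,np.linalg.norm(x-y)
E
python3 - <<'E'
from h import *
m=ctrl.camera_model("top"); im=cv2.imread("pics/top0.png"); s=cv2.imread("pics/scene0.png")
hsv=cv2.cvtColor(im,cv2.COLOR_BGR2HSV)
# tray
def cs(mask,amin=60):
    for c in cv2.findContours(mask.astype(np.uint8),cv2.RETR_EXTERNAL,cv2.CHAIN_APPROX_NONE)[0]:
        if cv2.contourArea(c)>amin: yield c
g=im.max(2); 
for c in cs((g<95)&(np.indices(g.shape)[1]>400)&(np.indices(g.shape)[0]>190)&(hsv[:,:,1]>80),2000):
    r=cv2.minAreaRect(c); print("tray",r,[onz(m,p,22)[:2].round() for p in cv2.boxPoints(r)])
roi=np.zeros(g.shape,bool); roi[135:305,140:315]=1
for c in cs((hsv[:,:,1]<60)&(g>90)&roi):
    r=cv2.minAreaRect(c); print("pale",np.round(r[0],1),np.round(r[1],1),round(r[2]),onz(m,r[0],66)[:2].round(1),[onz(m,p,66)[:2].round() for p in cv2.boxPoints(r)])
for c in cs((g<50)&roi):
    r=cv2.minAreaRect(c); print("dark",np.round(r[0],1),np.round(r[1],1),onz(m,r[0],165)[:2].round(1),[onz(m,p,165)[:2].round() for p in cv2.boxPoints(r)])
a=cv2.resize(im[140:300,145:310],None,fx=3.4,fy=3.4,interpolation=2)
b=cv2.resize(s[110:245,315:475],None,fx=3,fy=3,interpolation=2)
cv2.imwrite("pics/a.png",a);cv2.imwrite("pics/b.png",b)
E
```

```text
tray ((461.5, 260.0), (96.0, 79.0), 90.0) [array([ 563., -273.]), array([ 559., -438.]), array([ 362., -423.]), array([ 364., -263.])]
pale [175.6 252.3] [16.5 39.4] 27 [487.7 237.5] [array([460., 270.]), array([531., 235.]), array([515., 205.]), array([445., 240.])]
pale [223.2 223.5] [18.5 12.5] 48 [544.2 140.4] [array([550., 163.]), array([567., 144.]), array([538., 118.]), array([522., 137.])]
pale [283.  225.5] [27. 28.] 90 [537.2  18.1] [array([566.,  46.]), array([564., -11.]), array([509., -10.]), array([510.,  47.])]
pale [195. 172.] [29.7 31.1] 45 [653.2 199.9] [array([653., 245.]), array([699., 199.]), array([653., 155.]), array([608., 200.])]
pale [241.  159.5] [19.7 16.5] 63 [677.1 103.9] [array([689., 129.]), array([704.,  98.]), array([666.,  79.]), array([651., 110.])]
dark [212.9 213.6] [19.3 29.9] [552.1 137.7] [array([543., 169.]), array([585., 134.]), array([561., 106.]), array([520., 141.])]
```

View pics/a.png

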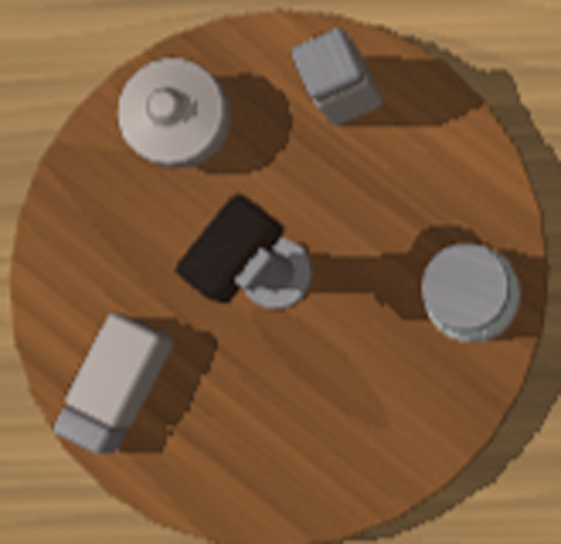

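View pics/b.png

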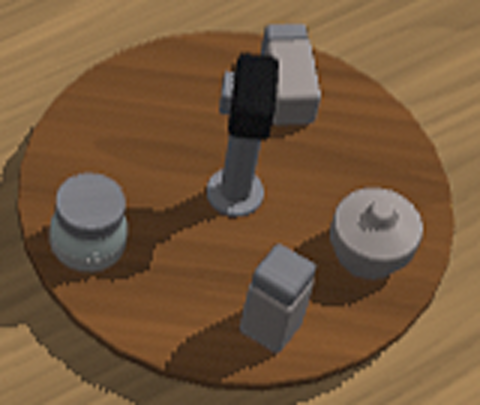

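The enlarged crops confirm the layout: the shaker top face has corners at about crop (115,315) and (172,345), with the cap at the far outer end, and the button is on the grip's lower-right side (265,270). The shaker top measures 79 x 34 mm at z=66, which fits its size. It's centred at about (488,237) with the cap pointing outward. I'll hover above it.

```bash
python3 -m inch '[{"xyz":[-100,-64,0],"rot":[0,0,0.05]},{"xyz":[-200,-128,0],"rot":[0,0,0.1]},{"xyz":[-300,-190,0],"rot":[0,0,0.157]},{"xyz":[-396,-253,0],"rot":[0,0,0.157]},{"xyz":[-396,-253,0],"rot":[0,0,0.157]},{"xyz":[-396,-253,0],"rot":[0,0,0.157]},{"xyz":[-396,-253,0],"rot":[0,0,0.157]},{"xyz":[-396,-253,0],"rot":[0,0,0.157]},{"xyz":[-396,-253,0],"rot":[0,0,0.157]},{"xyz":[-396,-253,0],"rot":[0,0,0.157]},{"xyz":[-396,-253,0],"rot":[0,0,0.157]},{"xyz":[-396,-253,0],"rot":[0,0,0.157]}]' 0
python3 -m inch '[{"xyz":[0,0,0],"rot":[0,0,0]},{"xyz":[0,0,0],"rot":[0,0,0]},{"xyz":[0,0,0],"rot":[0,0,0]}]'
python3 - <<'E'
from h import *
o=ctrl.get_obs(); print(o["ee_pos"],R.from_rotvec(o["orientation"]).as_matrix().round(3),o["qpos"].round(2))
m=ctrl.camera_model("wrist"); im=ctrl.get_image("wrist")[:,:,::-1]; cv2.imwrite("pics/w1.png",im); np.save("w1.npy",m,allow_pickle=True); print(m)
E
```

```text
t: 1.1
ee_pos: [490.7, 235.2, 222.6]
orientation: [0.715, 3.058, -0.001]
ft_force: [1.2, -0.2, 1.2]
width: 87.8
grasp_force: 0.0
t: 1.35
ee_pos: [486.9, 239.7, 222.4]
orientation: [-0.709, -3.06, 0.0]
ft_force: [0.6, 0.6, -0.1]
width: 87.9
grasp_force: 0.0
[486.9201416  239.73943512 222.38914677] [[-0.898  0.44  -0.001]
 [ 0.44   0.898  0.   ]
 [ 0.001 -0.    -1.   ]] [ 0.44  0.3   1.81  0.    1.03 -0.68]
{'fx': 334.8116369925289, 'fy': 334.8116369925289, 'cx': 315.106543012667, 'cy': 200.16931078163626, 'position': array([425.61787652, 269.28214167, 385.13577943]), 'attitude': array([-0.22481004, -0.14079041,  1.11062429])}
```

View pics/w1.png

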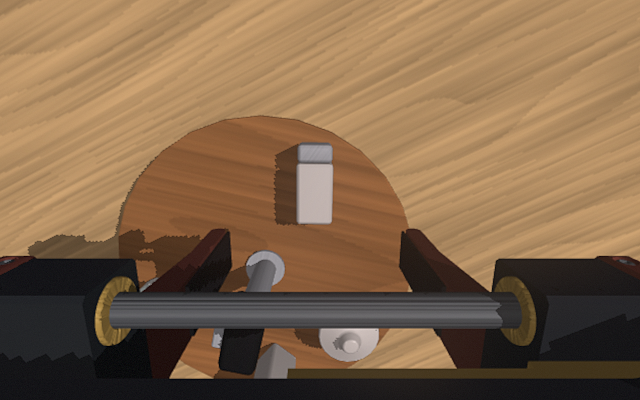

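The wrist view shows the shaker upright in the image, with its top face spanning about (297..332, 144..223) and the cap at the top. It's nearly square to the fingers. The post is at (265,268) and the sugar pot at (350,342).

```bash
python3 - <<'E'
from h import *
m=np.load("w1.npy",allow_pickle=True).item(); im=cv2.imread("pics/w1.png")
h=cv2.cvtColor(im,cv2.COLOR_BGR2HSV); k=((h[:,:,1]<60)&(h[:,:,2]>100)).astype(np.uint8); k[:130]=0;k[230:]=0;k[:,:285]=0;k[:,345:]=0
c=max(cv2.findContours(k,0,1)[0],key=cv2.contourArea); r=cv2.minAreaRect(c); b=[onz(m,p,66)[:2] for p in cv2.boxPoints(r)]
print(r,np.round(b),onz(m,r[0],66)); o=ctrl.get_obs(); M=R.from_rotvec(o["orientation"])
print("tool shift",M.inv().apply(np.mean(b,0).tolist()+[222.4]-o["ee_pos"]),[np.linalg.norm(b[i]-b[i-1]) for i in range(3)])
# post base disc at platter
print("post top?",onz(m,(266,268),30))
E
```

```text
((313.9999694824219, 182.99996948242188), (35.99999237060547, 79.99998474121094), -0.0) [[512. 206.]
 [442. 242.]
 [456. 272.]
 [528. 238.]] [483.47645976 239.95153467  66.        ]
tool shift [ 1.76417156 -1.54553316  0.07190946] [np.float64(36.063728148127645), np.float64(79.27548904786255), np.float64(33.94065565778976)]
post top? [555.5895902  142.83844167  30.        ]
```

```bash
python3 -m inch '[{"xyz":[4,-1.5,30],"rot":[0,0,0]},{"xyz":[4,-1.5,60],"rot":[0,0,0]},{"xyz":[4,-1.5,90],"rot":[0,0,0]},{"xyz":[4,-1.5,115],"rot":[0,0,0]},{"xyz":[4,-1.5,135],"rot":[0,0,0]},{"xyz":[4,-1.5,152],"rot":[0,0,0]},{"xyz":[4,-1.5,166],"rot":[0,0,0]},{"xyz":[4,-1.5,176],"rot":[0,0,0]},{"xyz":[4,-1.5,183],"rot":[0,0,0]},{"xyz":[4,-1.5,187],"rot":[0,0,0]},{"xyz":[4,-1.5,187],"rot":[0,0,0]},{"xyz":[4,-1.5,187],"rot":[0,0,0]}]' 0
python3 -m inch '[{"xyz":[0,0,0],"rot":[0,0,0]},{"xyz":[0,0,0],"rot":[0,0,0]},{"xyz":[0,0,0],"rot":[0,0,0]},{"xyz":[0,0,0],"rot":[0,0,0]},{"xyz":[0,0,0],"rot":[0,0,0]},{"xyz":[0,0,0],"rot":[0,0,0]},{"xyz":[0,0,0],"rot":[0,0,0]},{"xyz":[0,0,0],"rot":[0,0,0]},{"xyz":[0,0,0],"rot":[0,0,0]},{"xyz":[0,0,0],"rot":[0,0,0]},{"xyz":[0,0,0],"rot":[0,0,0]},{"xyz":[0,0,0],"rot":[0,0,0]}]' 255
```

```text
t: 2.4
ee_pos: [483.9, 239.7, 36.1]
orientation: [0.709, 3.06, 0.001]
ft_force: [-0.9, -0.3, 0.4]
width: 87.8
grasp_force: 0.0
t: 3.4
ee_pos: [483.7, 239.4, 35.7]
orientation: [0.71, 3.06, 0.0]
ft_force: [-0.2, -0.3, -0.2]
width: 35.6
grasp_force: 30.0
```

```bash
python3 -m inch '[{"xyz":[0,0,-4],"rot":[0,0,0]},{"xyz":[0,0,-12],"rot":[0,0,0]},{"xyz":[0,0,-26],"rot":[0,0,0]},{"xyz":[0,0,-44],"rot":[0,0,0]},{"xyz":[0,0,-64],"rot":[0,0,0]},{"xyz":[0,0,-86],"rot":[0,0,0]},{"xyz":[0,0,-108],"rot":[0,0,0]},{"xyz":[0,0,-130],"rot":[0,0,0]},{"xyz":[0,0,-148],"rot":[0,0,0]},{"xyz":[0,0,-162],"rot":[0,0,0]},{"xyz":[0,0,-168],"rot":[0,0,0]},{"xyz":[0,0,-170],"rot":[0,0,0]}]'
python3 - <<'E'
from h import *
m=ctrl.camera_model("top"); im=ctrl.get_image("top")[:,:,::-1]; cv2.imwrite("pics/top1.png",im)
s=ctrl.get_image("scene")[:,:,::-1]; ms=ctrl.camera_model("scene")
for n,m,im,x0,x1,y0,y1 in (("top",m,im,400,520,190,330),("scene",ms,s,120,250,180,300)):
    h=cv2.cvtColor(im,cv2.COLOR_BGR2HSV); k=((h[:,:,2]<120)&(h[:,:,1]>140)).astype(np.uint8); z=np.zeros_like(k); z[y0:y1,x0:x1]=k[y0:y1,x0:x1]
    c=max(cv2.findContours(z,0,1)[0],key=cv2.contourArea); p=cv2.approxPolyDP(c,6,True)[:,0]
    print(n,p.tolist(),np.round([onz(m,q,22)[:2] for q in p]).tolist())
o=ctrl.get_obs();print(o["width"],o["grasp_force"],o["ft_force"],o["ee_pos"])
cv2.imwrite("pics/s1.png",s)
E
```

```text
t: 4.4
ee_pos: [484.2, 239.6, 207.3]
orientation: [0.709, 3.058, 0.002]
ft_force: [0.1, -1.5, -1.2]
width: 36.1
grasp_force: 30.0
top [[423, 212], [422, 305], [496, 308], [494, 214]] [[563.0, -275.0], [370.0, -263.0], [362.0, -413.0], [556.0, -423.0]]
scene [[199, 192], [211, 217], [202, 232], [211, 240], [198, 230], [205, 216], [193, 210], [195, 196], [188, 208], [165, 208], [166, 216], [138, 215], [167, 291], [232, 263]] [[371.0, -271.0], [447.0, -273.0], [473.0, -306.0], [501.0, -296.0], [464.0, -311.0], [438.0, -284.0], [410.0, -302.0], [376.0, -283.0], [399.0, -309.0], [373.0, -355.0], [394.0, -360.0], [361.0, -414.0], [566.0, -421.0], [574.0, -279.0]]
35.86070328294004 29.99782383441925 [-0.01094215 -0.20236406 -1.24450939] [483.46908464 239.2485611  205.67971126]
```

```bash
python3 -m inch '[{"xyz":[-4,-9,0],"rot":[0,0,0]},{"xyz":[-12,-27,0],"rot":[0,0,0]},{"xyz":[-23,-51,0],"rot":[0,0,0]},{"xyz":[-35,-78,0],"rot":[0,0,0]},{"xyz":[-47,-105,0],"rot":[0,0,0]},{"xyz":[-59,-132,0],"rot":[0,0,0]},{"xyz":[-72,-160,0],"rot":[0,0,0]},{"xyz":[-84,-187,0],"rot":[0,0,0]},{"xyz":[-96,-214,0],"rot":[0,0,0]},{"xyz":[-108,-240,0],"rot":[0,0,0]},{"xyz":[-116,-258,0],"rot":[0,0,0]},{"xyz":[-120,-267,0],"rot":[0,0,0]}]'
python3 -m inch '[{"xyz":[-8,-18,0],"rot":[0,0,0]},{"xyz":[-20,-44,0],"rot":[0,0,0]},{"xyz":[-32,-71,0],"rot":[0,0,-0.06]},{"xyz":[-44,-98,0],"rot":[0,0,-0.12]},{"xyz":[-56,-125,0],"rot":[0,0,-0.18]},{"xyz":[-68,-152,0],"rot":[0,0,-0.24]},{"xyz":[-80,-179,0],"rot":[0,0,-0.3]},{"xyz":[-92,-206,0],"rot":[0,0,-0.36]},{"xyz":[-104,-233,0],"rot":[0,0,-0.4]},{"xyz":[-113,-253,0],"rot":[0,0,-0.4]},{"xyz":[-118,-263,0],"rot":[0,0,-0.4]},{"xyz":[-120,-267,0],"rot":[0,0,-0.4]}]'
python3 -m inch '[{"xyz":[0,0,0],"rot":[0,0,0]},{"xyz":[0,0,0],"rot":[0,0,0]},{"xyz":[0,0,0],"rot":[0,0,0]}]'
```

```text
t: 5.5
ee_pos: [472.7, -55.6, 204.7]
orientation: [-0.713, -3.058, 0.001]
ft_force: [0.3, -0.7, -1.6]
width: 36.0
grasp_force: 30.0
t: 6.5
ee_pos: [463.7, -346.8, 204.8]
orientation: [-0.09, -3.139, -0.001]
ft_force: [-1.0, 0.5, -1.0]
width: 35.7
grasp_force: 30.0
t: 6.75
ee_pos: [464.1, -344.3, 205.4]
orientation: [-0.086, -3.14, -0.001]
ft_force: [-0.2, 1.4, -0.6]
width: 35.7
grasp_force: 30.0
```

```bash
python3 -m inch '[{"xyz":[0,0,10],"rot":[0,0,0]},{"xyz":[0,0,32],"rot":[0,0,0]},{"xyz":[0,0,58],"rot":[0,0,0]},{"xyz":[0,0,86],"rot":[0,0,0]},{"xyz":[0,0,114],"rot":[0,0,0]},{"xyz":[0,0,138],"rot":[0,0,0]},{"xyz":[0,0,158],"rot":[0,0,0]},{"xyz":[0,0,172],"rot":[0,0,0]},{"xyz":[0,0,182],"rot":[0,0,0]},{"xyz":[0,0,187],"rot":[0,0,0]},{"xyz":[0,0,190],"rot":[0,0,0]},{"xyz":[0,0,192],"rot":[0,0,0]}]'
python3 -m inch '[{"xyz":[0,0,1],"rot":[0,0,0]},{"xyz":[0,0,1],"rot":[0,0,0]},{"xyz":[0,0,1],"rot":[0,0,0]}]'
```

```text
t: 7.75
ee_pos: [464.5, -345.7, 13.8]
orientation: [0.087, 3.14, -0.001]
ft_force: [0.0, -0.5, -1.5]
width: 35.7
grasp_force: 30.0
t: 8.0
ee_pos: [464.5, -346.1, 13.4]
orientation: [0.088, 3.139, -0.001]
ft_force: [-0.0, 0.7, -0.8]
width: 35.6
grasp_force: 30.0
```

```bash
python3 -m inch '[{"xyz":[0,0,0.7],"rot":[0,0,0]},{"xyz":[0,0,1.4],"rot":[0,0,0]},{"xyz":[0,0,1.8],"rot":[0,0,0]},{"xyz":[0,0,1.8],"rot":[0,0,0]},{"xyz":[0,0,1.8],"rot":[0,0,0]}]'
python3 -m inch '[{"xyz":[0,0,0],"rot":[0,0,0]},{"xyz":[0,0,0],"rot":[0,0,0]},{"xyz":[0,0,0],"rot":[0,0,0]},{"xyz":[0,0,0],"rot":[0,0,0]},{"xyz":[0,0,0],"rot":[0,0,0]},{"xyz":[0,0,0],"rot":[0,0,0]},{"xyz":[0,0,0],"rot":[0,0,0]},{"xyz":[0,0,0],"rot":[0,0,0]}]' 80
```

```text
t: 8.42
ee_pos: [464.4, -346.0, 11.7]
orientation: [0.088, 3.14, -0.001]
ft_force: [-0.9, -0.3, 5.3]
width: 35.9
grasp_force: 30.0
t: 9.08
ee_pos: [464.1, -345.8, 10.8]
orientation: [-0.088, -3.14, -0.0]
ft_force: [-1.1, -0.3, -0.0]
width: 60.6
grasp_force: 0.0
```

```bash
python3 -m inch '[{"xyz":[0,0,-6],"rot":[0,0,0]},{"xyz":[0,0,-18],"rot":[0,0,0]},{"xyz":[0,0,-38],"rot":[0,0,0]},{"xyz":[0,0,-64],"rot":[0,0,0]},{"xyz":[0,0,-96],"rot":[0,0,0]},{"xyz":[0,0,-130],"rot":[0,0,0]},{"xyz":[0,0,-164],"rot":[0,0,0]},{"xyz":[0,0,-198],"rot":[0,0,0]},{"xyz":[0,0,-228],"rot":[0,0,0]},{"xyz":[0,0,-246],"rot":[0,0,0]},{"xyz":[0,0,-250],"rot":[0,0,0]},{"xyz":[0,0,-250],"rot":[0,0,0]}]'
python3 - <<'E'
from h import *
S={}
for n in("top","scene","wrist"):
    S[n]=ctrl.camera_model(n),ctrl.get_image(n)[:,:,::-1]; cv2.imwrite(f"pics/{n}2.png",S[n][1])
a=cv2.resize(S["top"][1][140:300,145:310],None,fx=3,fy=3,interpolation=2)
b=cv2.resize(S["wrist"][1],(480,300))
c=cv2.resize(S["scene"][1][100:240,320:480],None,fx=3,fy=3,interpolation=2)[:300]
out=np.zeros((600,800,3),np.uint8); out[:480,:400]=a[:,:400]; out[:250,400:]=b[:250,:400]; out[260:560,400:]=c[:300,:400]
cv2.imwrite("pics/c2.png",out)
m,im=S["wrist"]; np.save("w2.npy",m,allow_pickle=True)
h=cv2.cvtColor(im,cv2.COLOR_BGR2HSV); k=((h[:,:,1]<60)&(h[:,:,2]>100)).astype(np.uint8); k[230:]=0;k[:,:250]=0;k[:,380:]=0
cc=max(cv2.findContours(k,0,1)[0],key=cv2.contourArea); r=cv2.minAreaRect(cc);print(r,onz(m,r[0],42))
# grip in top & scene
for n,(x0,x1,y0,y1) in (("top",(190,245,190,240)),("scene",(375,425,115,165))):
    m,im=S[n]; k=(im.max(2)<60).astype(np.uint8); z=k*0; z[y0:y1,x0:x1]=k[y0:y1,x0:x1]
    c=max(cv2.findContours(z,0,1)[0],key=cv2.contourArea); print(n,cv2.minAreaRect(c),cv2.approxPolyDP(c,2,True)[:,0].tolist())
E
```

```text
t: 10.08
ee_pos: [464.6, -346.1, 263.0]
orientation: [0.088, 3.137, -0.003]
ft_force: [-0.2, -0.4, -0.4]
width: 60.3
grasp_force: 0.0
((314.5, 176.5), (67.0, 31.0), 90.0) [ 464.97236485 -345.9171862    42.        ]
top ((215.28050231933594, 215.52438354492188), (26.081018447875977, 29.829191207885742), 38.65980529785156) [[216, 198], [211, 200], [197, 218], [209, 228], [212, 228], [213, 221], [221, 212], [230, 218], [224, 213], [227, 206]]
scene ((397.3514709472656, 145.9851531982422), (17.214143753051758, 36.51786422729492), 5.710593223571777) [[401, 128], [394, 129], [393, 141], [389, 143], [392, 148], [391, 154], [396, 157], [394, 164], [398, 164], [406, 146], [407, 130]]
```

View pics/c2.png

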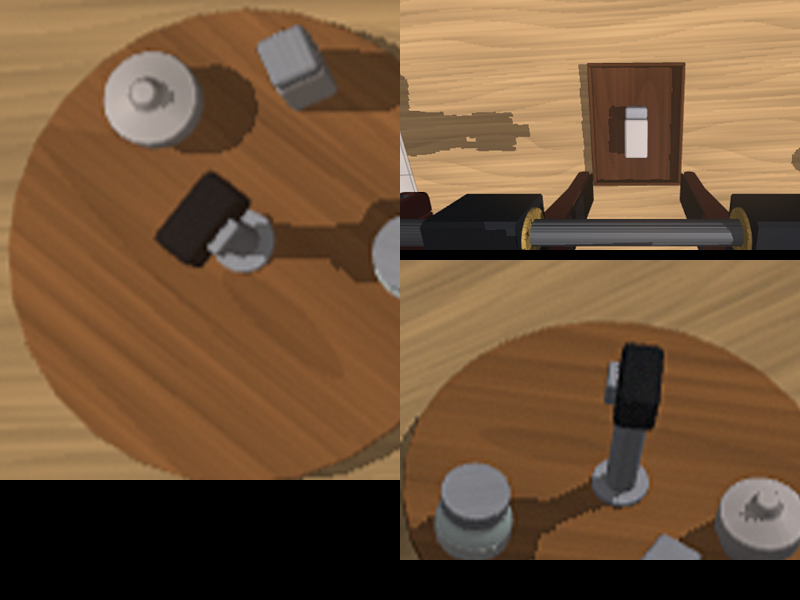

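The shaker lies flat in the centre of the tray, at (465,-346). The grip is clear, and its button faces toward the camera/tray side. I'll move above the grip and look with the wrist camera.

```bash
python3 -m inch '[{"xyz":[-3,20,0],"rot":[0,0,0]},{"xyz":[-7,60,0],"rot":[0,0,0]},{"xyz":[-12,100,0],"rot":[0,0,0.08]},{"xyz":[-17,140,0],"rot":[0,0,0.16]},{"xyz":[-22,180,0],"rot":[0,0,0.24]},{"xyz":[-27,220,0],"rot":[0,0,0.32]},{"xyz":[-32,260,0],"rot":[0,0,0.4]},{"xyz":[-37,300,0],"rot":[0,0,0.48]},{"xyz":[-42,340,0],"rot":[0,0,0.56]},{"xyz":[-46,380,0],"rot":[0,0,0.637]},{"xyz":[-50,420,0],"rot":[0,0,0.637]},{"xyz":[-53,450,0],"rot":[0,0,0.637]}]' 0
python3 - <<'E'
from h import *
o=ctrl.get_obs(); M=R.from_rotvec(o["orientation"]).as_matrix(); print(o["ee_pos"],M.round(3)); print("rest",M.T@(np.array([550,138,263])-o["ee_pos"]))
E
```

```text
t: 11.23
ee_pos: [541.3, 103.4, 259.0]
orientation: [-1.065, -2.953, 0.002]
ft_force: [0.3, -0.7, -0.6]
width: 87.7
grasp_force: 0.0
[541.28184971 103.35550817 259.03064562] [[-0.77   0.638 -0.003]
 [ 0.638  0.77  -0.   ]
 [ 0.002 -0.002 -1.   ]]
rest [15.40380003 32.22936714 -3.99919635]
```

```bash
python3 -m inch '[{"xyz":[7,15,0],"rot":[0,0,0]},{"xyz":[15,31,0],"rot":[0,0,0]},{"xyz":[15,31,0],"rot":[0,0,0]},{"xyz":[15,31,0],"rot":[0,0,0]},{"xyz":[15,31,0],"rot":[0,0,0]}]'
python3 - <<'E'
from h import *
m=ctrl.camera_model("wrist"); im=ctrl.get_image("wrist")[:,:,::-1]; cv2.imwrite("pics/w3.png",im); np.save("w3.npy",m,allow_pickle=True)
o=ctrl.get_obs(); np.save("o3.npy",o,allow_pickle=True);print(o["ee_pos"])
E
```

```text
t: 11.65
ee_pos: [549.6, 133.3, 259.6]
orientation: [-1.066, -2.953, 0.003]
ft_force: [-1.3, -0.8, 0.4]
width: 87.6
grasp_force: 0.0
[549.71555395 133.02525183 259.91619508]
```

View pics/w3.png

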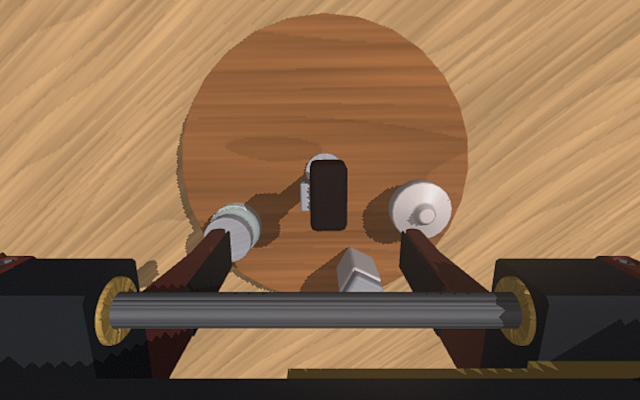

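The wrist view shows the black grip at about (311..347, 160..231), parallel to the fingers, with the button on its left at (304,195). The jam is at (232,228), near the left fingertip in the image but far below it.

```bash
python3 - <<'E'
from h import *
m=np.load("w3.npy",allow_pickle=True).item();o=np.load("o3.npy",allow_pickle=True).item(); im=cv2.imread("pics/w3.png"); M=R.from_rotvec(o["orientation"])
k=(im.max(2)<62).astype(np.uint8); k[:150]=0;k[240:]=0;k[:,:300]=0;k[:,360:]=0
c=max(cv2.findContours(k,0,1)[0],key=cv2.contourArea); r=cv2.minAreaRect(c); print(r)
b=cv2.boxPoints(r)
P=np.array([onz(m,p,165) for p in b]); Q=M.inv().apply(P-o["ee_pos"]); print(P.round(1),Q.round(1),Q.mean(0))
for row in (175,195,215): # edge columns
    g=im[row,290:360].max(1); print(row,g.tolist())
h=cv2.cvtColor(im,cv2.COLOR_BGR2HSV)
pts=[]
for a in np.radians(range(195,345,6)):  # upper half rim: wood hue/sat change searched outward
    rr=np.arange(115,165); x=(322+rr*np.cos(a)).astype(int); y=(155+rr*np.sin(a)).astype(int); ok=(y>=0)
    v=cv2.GaussianBlur(im,(5,5),0)[y.clip(0),x].sum(1).astype(int); d=np.abs(v[4:]-v[:-4]); i=d.argmax()+2; pts.append((x[i],y[i]))
W=np.array([onz(m,p,30)[:2] for p in pts])
from scipy.optimize import least_squares
f=least_squares(lambda q:np.hypot(*(W-q[:2]).T)-q[2],[552,138,170],loss="soft_l1",f_scale=2); print(f.x, M.inv().apply([f.x[0]-o["ee_pos"][0],f.x[1]-o["ee_pos"][1],0]))
E
```

```text
((327.5, 195.0), (70.0, 37.0), 90.0)
[[520.3 150.9 165. ]
 [538.4 172.8 165. ]
 [583.1 137.5 165. ]
 [564.  114.4 165. ]] [[ 34.   -4.9  95. ]
 [ 34.   23.5  94.9]
 [-22.9  25.   94.8]
 [-23.   -5.1  94.9]] [ 5.51817746  9.62452336 94.90452408]
175 [147, 146, 147, 148, 147, 149, 148, 148, 149, 150, 153, 149, 119, 82, 89, 89, 97, 107, 106, 86, 29, 37, 38, 42, 41, 43, 45, 46, 44, 45, 44, 45, 44, 43, 44, 45, 43, 46, 43, 42, 44, 45, 44, 46, 45, 44, 45, 46, 43, 43, 45, 43, 43, 42, 41, 41, 29, 101, 159, 150, 147, 147, 147, 147, 146, 148, 145, 147, 146, 146]
195 [86, 86, 85, 85, 86, 87, 86, 86, 85, 81, 98, 140, 159, 165, 163, 166, 170, 176, 155, 81, 37, 34, 37, 39, 40, 42, 40, 43, 43, 42, 41, 41, 42, 40, 43, 42, 43, 39, 43, 41, 43, 41, 42, 44, 43, 42, 44, 42, 41, 45, 43, 41, 42, 40, 41, 37, 39, 109, 158, 149, 149, 150, 150, 150, 149, 150, 150, 150, 150, 150]
215 [136, 136, 137, 137, 137, 139, 138, 137, 137, 136, 138, 138, 137, 136, 136, 135, 136, 136, 139, 132, 88, 25, 36, 36, 39, 40, 42, 43, 41, 40, 40, 40, 42, 42, 42, 42, 44, 40, 41, 41, 42, 41, 39, 43, 44, 44, 43, 42, 42, 43, 42, 42, 41, 40, 42, 37, 55, 110, 144, 137, 137, 137, 137, 136, 137, 136, 137, 137, 135, 138]
[553.65233123 142.37927523 168.84211805] [ 2.95093206  9.71018822 -0.01462479]
```

The grip measures 57 x 29 mm and the platter fit gives a 169 mm radius, both as expected. The axis is at tool shift about (+5,+9.6). I'll descend with +8.7 in y, because the pressed button leaves the pinch 1 mm off-centre.

```bash
python3 -m inch '[{"xyz":[2,4,0],"rot":[0,0,0]},{"xyz":[5,8.7,8],"rot":[0,0,0]},{"xyz":[5,8.7,28],"rot":[0,0,0]},{"xyz":[5,8.7,52],"rot":[0,0,0]},{"xyz":[5,8.7,76],"rot":[0,0,0]},{"xyz":[5,8.7,98],"rot":[0,0,0]},{"xyz":[5,8.7,114],"rot":[0,0,0]},{"xyz":[5,8.7,124],"rot":[0,0,0]},{"xyz":[5,8.7,129],"rot":[0,0,0]},{"xyz":[5,8.7,131],"rot":[0,0,0]},{"xyz":[5,8.7,131],"rot":[0,0,0]},{"xyz":[5,8.7,131],"rot":[0,0,0]}]'
python3 -m inch '[{"xyz":[0,0,0],"rot":[0,0,0]},{"xyz":[0,0,0],"rot":[0,0,0]},{"xyz":[0,0,0],"rot":[0,0,0]},{"xyz":[0,0,0],"rot":[0,0,0]},{"xyz":[0,0,0],"rot":[0,0,0]},{"xyz":[0,0,0],"rot":[0,0,0]},{"xyz":[0,0,0],"rot":[0,0,0]},{"xyz":[0,0,0],"rot":[0,0,0]},{"xyz":[0,0,0],"rot":[0,0,0]},{"xyz":[0,0,0],"rot":[0,0,0]},{"xyz":[0,0,0],"rot":[0,0,0]},{"xyz":[0,0,0],"rot":[0,0,0]}]' 255
```

```text
t: 12.7
ee_pos: [552.7, 144.0, 130.7]
orientation: [1.066, 2.954, 0.001]
ft_force: [-0.5, -0.3, -0.0]
width: 88.0
grasp_force: 0.0
t: 13.7
ee_pos: [551.8, 143.7, 129.8]
orientation: [-1.066, -2.955, 0.001]
ft_force: [-2.0, -2.7, 2.0]
width: 31.8
grasp_force: 30.0
```

Width 31.8 mm means the button is fully in (30+2), and the side force is small. I'll pull up gently.

```bash
python3 -m inch '[{"xyz":[0,0,-3],"rot":[0,0,0]},{"xyz":[0,0,-8],"rot":[0,0,0]},{"xyz":[0,0,-13],"rot":[0,0,0]},{"xyz":[0,0,-18],"rot":[0,0,0]},{"xyz":[0,0,-23],"rot":[0,0,0]},{"xyz":[0,0,-28],"rot":[0,0,0]},{"xyz":[0,0,-33],"rot":[0,0,0]},{"xyz":[0,0,-37],"rot":[0,0,0]},{"xyz":[0,0,-40],"rot":[0,0,0]},{"xyz":[0,0,-40],"rot":[0,0,0]}]'
python3 -m inch '[{"xyz":[0,0,-3],"rot":[0,0,0]},{"xyz":[0,0,-7],"rot":[0,0,0]},{"xyz":[0,0,-11],"rot":[0,0,0]},{"xyz":[0,0,-15],"rot":[0,0,0]},{"xyz":[0,0,-19],"rot":[0,0,0]},{"xyz":[0,0,-23],"rot":[0,0,0]},{"xyz":[0,0,-27],"rot":[0,0,0]},{"xyz":[0,0,-31],"rot":[0,0,0]},{"xyz":[0,0,-35],"rot":[0,0,0]},{"xyz":[0,0,-38],"rot":[0,0,0]},{"xyz":[0,0,-40],"rot":[0,0,0]},{"xyz":[0,0,-40],"rot":[0,0,0]}]'
```

```text
t: 14.53
ee_pos: [551.8, 143.7, 170.5]
orientation: [-1.066, -2.955, 0.001]
ft_force: [-2.2, -5.2, -1.1]
width: 31.6
grasp_force: 30.0
t: 15.53
ee_pos: [551.8, 143.7, 211.5]
orientation: [-1.067, -2.955, 0.0]
ft_force: [-4.4, -4.6, -2.0]
width: 31.7
grasp_force: 30.0
```

```bash
python3 -m inch '[{"xyz":[0,0,-3],"rot":[0,0,0]},{"xyz":[0,0,-7],"rot":[0,0,0]},{"xyz":[0,0,-11],"rot":[0,0,0]},{"xyz":[0,0,-15],"rot":[0,0,0]},{"xyz":[0,0,-19],"rot":[0,0,0]},{"xyz":[0,0,-23],"rot":[0,0,0]},{"xyz":[0,0,-27],"rot":[0,0,0]},{"xyz":[0,0,-30],"rot":[0,0,0]},{"xyz":[0,0,-33],"rot":[0,0,0]},{"xyz":[0,0,-35],"rot":[0,0,0]},{"xyz":[0,0,-36],"rot":[0,0,0]},{"xyz":[0,0,-36],"rot":[0,0,0]}]'
python3 -m inch '[{"xyz":[0,0,-0.5],"rot":[0,0,0]},{"xyz":[0,0,-1],"rot":[0,0,0]},{"xyz":[0,0,-1.5],"rot":[0,0,0]},{"xyz":[0,0,-2],"rot":[0,0,0]},{"xyz":[0,0,-2.5],"rot":[0,0,0]},{"xyz":[0,0,-2.5],"rot":[0,0,0]},{"xyz":[0,0,-2.5],"rot":[0,0,0]}]'
```

```text
t: 16.53
ee_pos: [551.8, 143.7, 247.4]
orientation: [1.067, 2.955, -0.0]
ft_force: [-3.5, -6.1, -2.4]
width: 31.6
grasp_force: 30.0
t: 17.12
ee_pos: [551.8, 143.7, 249.7]
orientation: [1.067, 2.955, -0.0]
ft_force: [-3.3, -5.0, -2.5]
width: 31.8
grasp_force: 30.0
```

```bash
python3 -m inch '[{"xyz":[0,0,-0.5],"rot":[0,0,0]},{"xyz":[0,0,-1],"rot":[0,0,0]},{"xyz":[0,0,-1],"rot":[0,0,0]},{"xyz":[0,0,-1],"rot":[0,0,0]},{"xyz":[0,0,-1],"rot":[0,0,0]}]'
python3 - <<'E'
from h import *
s=ctrl.get_image("scene")[:,:,::-1]; t=ctrl.get_image("top")[:,:,::-1]
o=np.zeros((600,800,3),np.uint8); o[:400,:640]=s; o[400:,:]=0
o[400:600,:320]=cv2.resize(t,(320,200)); cv2.imwrite("pics/e.png",o)
E
```

```text
t: 17.53
ee_pos: [551.8, 143.7, 249.9]
orientation: [-1.066, -2.955, 0.001]
ft_force: [-1.7, -5.5, -7.2]
width: 32.3
grasp_force: 30.0
```

View pics/e.png

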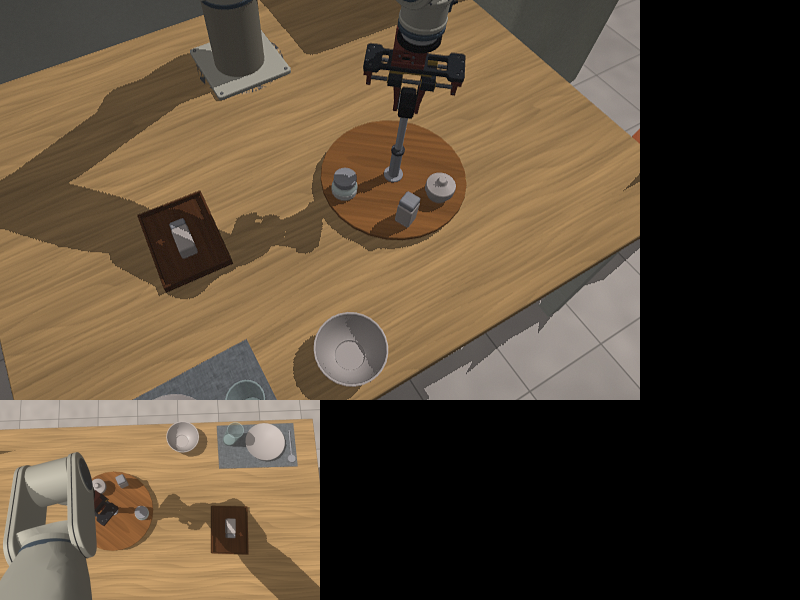

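The pull-down force rose to 7 N at a 120 mm rise, so the handle is against its hard stop. The scene picture shows the handle extended in the fingers at about (405,105), the shaker flat in the tray at (183,237), and the jar, twin and sugar pot upright. Handing in.

```bash
python3 -c "
from workcell import ctrl
print(ctrl.close_job())"
```

```text
the job is handed in; nothing more can be done
None
```

The job is handed in; no verdict came back. At hand-in the shaker lay flat and released in the tray, the handle was gripped at its second stop (about 120 mm up), and the jar, twin and sugar pot stood on the turntable.

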